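# Draw the ribbon cassette from the tube printer and hold it up for checking

## Robot

A 6-joint arm with a two-finger parallel gripper is mounted at the origin on the work surface. World frame = base frame: x ahead of the robot, y to its left, z up, the work surface at z = 0. Lengths are in mm, angles in rad, forces in N, time in s.
With the tool pointing down it reaches from about 300 to 775 mm from the base axis. Payload 14.6 kg.
Tool frame: the origin (TCP) lies on the mounting face of the last link; the fingertips stand 199 mm ahead of it and the grasp point (between the pads) lies 180 mm ahead of it; z points along the fingers, y is the line along which they close (so a half turn about z gives the same grasp; the last joint's range is limited). The gripper opens to 94 mm and grips with 3 to 60 N. Pads are 16 mm wide; open, the fingers measure 119 mm over their backs; the gripper's body (75 mm by 177 mm) begins 78 mm behind the grasp point.
Start: joints at [1.04, 0.3, 1.521, -0, 1.321, -0.067], TCP at [246.039, 491.89, 404.646] pointing down, gripper open.
Joint ranges: [-3.03, 3.03], [-0.79, 2.21], [0.23, 2.52], [-1.04, 4.18], [0, 3.07], [-2.55, 2.55]. Speed limits (rad/s): [2.22, 2.22, 2.57, 3.14, 3.14, 3.14].

## Interface

Orientations are given as [roll, pitch, yaw] about the fixed x, y, z axes, in that order (R = Rz(yaw) Ry(pitch) Rx(roll)).
In Python, from cell import manip gives the robot as it stands. The module is installed in compiled form; this text tells all that it offers.
- The arm moves only by the shell command python3 -m creep 'ROWS' [FORCE]. ROWS is a JSON object of lists of equal length, an entry for each row: "slide": the shift along the world's x, y, z in cm, a list of three; "turn": the turn about the world's z in rad; "claw": the opening, from 0 (shut) to 1 (fully open). A call has 1 to 8 rows; each row shifts and turns the commanded pose from where the row before left it; what a row does not reach is not made up. A row lasts 1/8 s, in which the tool goes at most 62.5 mm and 10.7 degrees, less where a joint would pass 70% of its speed; a pose out of reach is approached as far as the arm can. A call with a gripper value outside its range is refused whole. The fingers move at their own pace and stop on an object; FORCE is the grip in N (left out, the last holds). Time passes only in rows, so rows that do not move let the fingers close. It gives the time, the measured TCP pose, the force, the opening and the grip force at its end, in the units of the state.
- manip.read_state(): the state, without advancing time (a new reading comes with each control period).
- manip.camera(name): name is "scene" or "top"; returns (picture, depth): 400x640x3 uint8, red, green, blue; 400x640 float32, mm along the optical axis (not along the pixel's ray), 0 where there is no reading.
- manip.calibration(name): a dict with "intrinsics" (3x3 intrinsics, pixels), "k1" (the pictures are not rectified: a ray, as slopes to the right and down, at radius r is drawn at 1 + k1 r^2 times it, then the intrinsics apply), "pose" (4x4, takes a point from camera to world coordinates). Camera axes: x right, y up, looking along -z (the intrinsics and any distortion apply to the point x, -y, -z); pixel columns grow to the right and rows downward; lengths in mm; the calibration is good to about 2 mm. A picture is of the moment at which its call begins. calibration takes no time and is no camera call.
- manip.sign_off(): hands the job in; it is judged then, once.
Trained networks look in the newest picture that a camera, given by its name, has taken for a name from the list of things; names that differ only in an ending like _2 or _b are one class to them, and where a whole thing is asked for, a point or a joint stands for the part that bears it (a point fixed in the world has none). Each returns a list of dicts, best first, with "score" (0 to 1); they miss things now and then, are a little off and sometimes report something else, mostly with a low value. They report only what shows in the picture. A call takes as long as a camera call.
- manip.cut_out(query, camera): "mask" (400x640 bool, what is visible of it) and "position" ([column, row] in pixels, amid what is visible of it).
The state is a dict: "clock": time; "joints": joint angles; "qd": joint speeds; "effort": joint torques, N m; "eef_pos": TCP position; "eef_rot": TCP orientation; "wrist_force": force on the tool from outside, world axes, zero at the start; "moment": the same for the moment, N m; "finger_gap": finger opening in mm; "finger_force": force on a finger pad.
Only numpy, scipy, OpenCV 4.12 (cv2) and the standard library are available. Lean on these libraries where they do the work, as an engineer would, in place of code of your own. Each camera call takes 0.05 s, during which the arm holds its last target. There are 200 camera calls.

## Task

The wire-marker tube printer needs its ribbon looked at: throw the red-handled release lever on its right-hand deck all the way back into the notch with the orange mark, then lift the grey cover by its blue tongue until it stands open by itself, leaning well back. Draw the cream ribbon cassette up out of its bay by its grip rib and hold it out over the middle of the blue mat, level and still, at least a good hand's breadth (12 cm) above it. Finish while holding it there, with the lever still in the orange notch and the cover still open, and leave the other things on the bench and on the printer where they are.

Things in the scene. Friction and masses are not known exactly. Their poses are not given: they have to be found in the camera images.
- printer: dark tube printer fixed on the bench, 270 deep (x), 280 wide (y), 102 high mm. Origin: centre of its underside; x away from the operator (keyboard at -x, hinge at +x), y to the operator's left, z up. Keyboard half (x below -5 mm) slopes up to 58 mm high; rear half: side decks 94 mm high, the cover between them, its top at 102 mm. Lever on the right deck (y = -112 mm).
- lever (a joint): release lever, rad about the printer's +y: 0 = leaning 0.5 rad towards the keyboard, print notch (white mark); 0.5 = upright, feed notch (white); 1.0 = leaning 0.5 rad back, release notch (larger orange mark). A spring detent (about 2 N at the grip) draws it into the nearest notch; starts in or near print or feed. Short of release, a lip clamps the cassette and a hook locks the cover.
- lever_knob (a point): centre of the red grip on top of the thin steel lever, 100 mm from the pivot: a flat-sided paddle 16 mm wide (y), 22 mm front to back and 32 mm long along the lever. This point is 39 to 51 mm above the right deck.
- lever_pivot (a point): pivot of the lever inside the right deck, 45 mm above the bench; the grip swings about it in the printer's x-z plane.
- cover (a joint): angle of the cover in rad, 0 = shut, 1.57 = upright, stop at 1.9 (leaning back). The hinge is stiff: the cover stays wherever it is left (about 1.5 N at the tongue moves it).
- cover_tongue (a point): grasp point on the blue tongue that sticks out 34 mm from the middle of the cover's front edge; tongue 16 wide (y), 10 mm thick. The point lies at mid width and thickness, 22 mm out from the edge, 147 mm from the hinge line. With the cover shut it has about 35 mm of free space below, over the keyboard. The cover is grey, 124 x 188 x 8 mm.
- cover_hinge (a point): point on the hinge line, 98 mm above the bench, straight behind the tongue; the line runs along the printer's y.
- cassette_grip (a point): centre of the grip rib of the cream ribbon cassette, 34 mm above its underside. Rib 14 wide (y), 40 long (x), standing 28 mm above the flat body (60 x 100 x 20 mm); rib top 14 mm above this point. In the bay the rib's top is 88 mm above the bench; it sits loose, 3 mm play, in a pocket 16 mm deep. Over 40 mm free for a finger on either side of the rib. Under 0.12 kg.
- cassette: the same cream ribbon cassette; origin at the centre of its underside, axes as the grip point's.
- mat_center (a point): centre of the top of the blue mat, 220 x 180 x 3 mm, flat on the bench, on the printer's left or right.
- parts_tray: orange tray of contactors, 200 x 160 x 67 mm high, fixed, on the other side of the printer from the mat.
- relay: small amber relay with a blue base, 42 x 24 x 24 mm, loose on the left deck of the printer; leave it there. Origin: under its centre.
- fresh_cassette: new ribbon cassette, green, same size as the cream one, lying on the bench behind the printer; leave it. Origin: centre of its underside.
- contactor: loose grey and white contactor, 58 x 44 x 57 mm, behind the printer; leave it.
- tube_reel: reel of white tube lying flat, 110 mm across, 50 mm high, loose at the back left; leave it.
- screwdriver: loose screwdriver with red handle at the back right; leave it.
- tape: loose roll of yellow tape, 90 mm across, 19 mm high, at the back right; leave it.
- ferrules: clear jar with red cap, 52 mm across, 60 mm high, loose at the back left; leave it.

How it is judged (in metres and radians):
On the way, in this order (a step that is already met when the one before it is completed fails the run):
1. the lever rests in the orange-marked release notch (value of joint lever above 0.9 rad and velocity of joint lever below 0.3 rad/s), for 0.2 s.
2. the cover stands open, leaning back, with the cassette still in its bay (value of joint cover above 1.4 rad and z of cassette in the frame of printer below 0.06 m), for 0.2 s.
3. the cassette is drawn up clear of its bay in the fingers (z of cassette in the frame of printer above 0.105 m and contact force between the fingers and cassette above 1 N), for 0.2 s.
At the end, for the whole second after the job is handed in: the cassette is held by the fingers alone over the mat: its centre within 50 mm (level distance) of the mat's centre, its underside at least 110 mm above the bench, within 0.25 rad of level, at rest; the lever within 0.1 rad of the release notch (1.0) and the cover open beyond 1.4 rad (horizontal distance between cassette and mat_center below 0.05 m and height (world z) of cassette above 0.11 m and angle between cassette's own z axis and vertical below 0.25 rad and linear speed of cassette below 0.03 m/s and angular speed of cassette below 0.3 rad/s and contact force between the fingers and cassette above 1 N and contact force between cassette and printer below 0.05 N and contact force between cassette and parts_tray below 0.05 N and value of joint lever above 0.9 rad and value of joint cover above 1.4 rad); the arm keeps its last pose, push and grip.
It fails at once if a bystander is moved by more than 25 mm (distance of any of relay, fresh_cassette, contactor, tube_reel, screwdriver, tape, ferrules from where it was at the start of the episode above 0.025 m).
It also fails if it takes over 61 s, if anything falls off the work surface, if the arm or the gripper's body presses on something with over 40 N, if the wrist force passes 120 N, or if a joint passes its speed limit or range.

## Working session

There is one attempt and no reset: what is moved stays moved. The work goes in short steps, Python scripts to look and compute and a shell command to move; the robot and the scene stay as the last step left them, time stands still between calls to the robot, and variables do not carry over. Pictures are saved under pics/ and viewed, at most 10 in all, crops included, and the job is handed in when it is done.

```bash
mkdir -p pics; cat > h.py <<'E'
import numpy as np, cv2
from cell import manip
def ray(cal,px):
    K=np.array(cal["intrinsics"]);k=cal["k1"]
    px=np.atleast_2d(px).astype(float)
    d=np.array([k,0,0,0,0.])
    # model: drawn = (1+k1 r^2)*ray
    return cv2.undistortPoints(px.reshape(-1,1,2),K,d).reshape(-1,2)
def world(name,px,depth):
    cal=manip.calibration(name); s=ray(cal,px); depth=np.atleast_1d(depth)
    P=np.c_[s[:,0]*depth,-s[:,1]*depth,-depth,np.ones(len(s))]
    return (P@np.array(cal["pose"]).T)[:,:3]
def cloud(name,dep,mask):
    v,u=np.nonzero(mask&(dep>0)); return world(name,np.c_[u,v],dep[v,u])
E
python3 - <<'E'
from h import *
for n in("scene","top"):
    im,d=manip.camera(n); cv2.imwrite(f"pics/{n}0.png",im[:,:,::-1]); np.save(f"{n}0.npy",d)
    c=manip.calibration(n); print(n,np.round(c["pose"],2).tolist(),c["k1"])
    for q in("lever_knob","cover_tongue","cover","mat_center","printer","relay","parts_tray","cassette_grip","cassette"):
        r=manip.cut_out(q,n)
        for o in r[:2]:
            P=cloud(n,d,o["mask"])
            if len(P): print(q,round(o["score"],2),np.round(o["position"]),len(P),np.round(np.median(P,0)),np.round(np.percentile(P,2,axis=0)),np.round(np.percentile(P,98,axis=0)))
print(manip.read_state())
E
```

```text
scene [[-0.38, -0.65, 0.66, 1335.09], [0.93, -0.27, 0.27, 303.45], [0.0, 0.71, 0.71, 883.09], [0.0, 0.0, 0.0, 1.0]] 0.005353282605104126
lever_knob 0.23 [245. 157.] 1912 [ 436. -350.    2.] [ 322. -438.   -2.] [ 535. -264.    6.]
cover_tongue 0.91 [317. 185.] 1846 [559.  -5. 101.] [472. -98.  92.] [616.  83. 105.]
cover 0.7 [319. 182.] 1862 [562.  -7. 101.] [469. -97.  87.] [617.  81. 105.]
mat_center 0.76 [246. 157.] 1902 [ 436. -349.    2.] [ 322. -438.   -2.] [ 534. -263.    6.]
mat_center 0.36 [320. 189.] 5823 [578.  -4.  87.] [ 371. -147.   13.] [631. 125. 104.]
printer 0.76 [318. 188.] 5919 [577.  -5.  86.] [ 369. -148.   11.] [631. 125. 104.]
relay 0.59 [348. 200.] 139 [605. 103. 114.] [575.  89.  95.] [617. 114. 119.]
relay 0.3 [318. 183.] 1886 [561.  -5. 101.] [476. -97.  86.] [617.  83. 105.]
parts_tray 0.84 [438. 209.] 2861 [438. 336.  20.] [330. 255.  -0.] [534. 415.  63.]
parts_tray 0.25 [454. 275.] 494 [683. 429.  48.] [650. 408.   2.] [694. 454.  62.]
top [[-0.11, 0.97, -0.2, 413.74], [-0.99, -0.1, 0.02, 20.63], [0.0, 0.2, 0.98, 1091.78], [0.0, 0.0, 0.0, 1.0]] -0.03861
[... 827 characters left out ...]
0.   8.] [788. 224.  49.]
{'clock': 1.0, 'joints': array([ 1.04037924e+00,  2.99901307e-01,  1.52099731e+00, -2.06969847e-05,
        1.32070539e+00, -6.66036866e-02]), 'qd': array([ 0.00017346, -0.00079654, -0.00107096,  0.00048963, -0.00154684,
        0.00027489]), 'effort': array([ 6.17187143e-04, -5.31657672e+01, -3.52916050e+01,  7.08456407e-02,
        2.11796584e-02,  4.78234438e-05]), 'eef_pos': array([246.05070865, 491.88441486, 404.64600331]), 'eef_rot': array([-3.14158000e+00,  1.92532572e-05,  2.67778438e+00]), 'wrist_force': array([0.32087401, 0.39220427, 0.24865993]), 'moment': array([-0.02766746,  0.039786  , -0.00705563]), 'finger_force': 0.0, 'finger_gap': 94.1375816462386}
```

```bash
python3 - <<'E'
from h import *
im=cv2.imread("pics/top0.png"); d=np.load("top0.npy")
c=im[150:320,200:520]; cv2.imwrite("pics/topc.png",cv2.resize(c,None,fx=2.5,fy=2.5,interpolation=cv2.INTER_CUBIC))
hsv=cv2.cvtColor(im,cv2.COLOR_BGR2HSV)
v,u=np.mgrid[:400,:640]; P=world("top",np.c_[u.ravel(),v.ravel()],d.ravel()).reshape(400,640,3)
np.save("P0.npy",P)
x,y,z=P[...,0],P[...,1],P[...,2]
box=(abs(z-102)<5)&(x>480)&(x<630)&(abs(y)<120)&(d>0)
cv=P[box]; r=cv2.minAreaRect(cv[:,:2].astype(np.float32)); print("cover rect",r,len(cv))
pr=P[(x>330)&(x<660)&(abs(y+10)<170)&(z>12)&(z<106)]; print("printer",cv2.minAreaRect(pr[:,:2].astype(np.float32)))
H,S,V=hsv[...,0],hsv[...,1],hsv[...,2]
blue=(H>95)&(H<130)&(S>100)&(x>400)&(x<520)&(abs(y)<100)&(z>50)
print("tongue",blue.sum(),np.round(P[blue].min(0)),np.round(P[blue].max(0)),np.round(P[blue].mean(0)))
red=((H<8)|(H>172))&(S>120)&(x>380)&(x<640)&(y<-60)&(y>-200)&(z>100)
print("knob",red.sum(),np.round(P[red].min(0)),np.round(P[red].max(0)),np.round(np.median(P[red],0)))
E
```

```text
cover rect ((550.9467163085938, -0.420318603515625), (141.91603088378906, 239.5388641357422), 1.1044856309890747) 3178
printer ((492.31634521484375, -14.41204833984375), (271.0722961425781, 284.3505859375), 0.7517398595809937)
tongue 100 [414. -21.  51.] [ 490.   21. 1092.] [464.  -5. 264.]
knob 55 [ 489. -134.  131.] [ 515. -120.  151.] [ 500. -126.  143.]
```

View pics/topc.png

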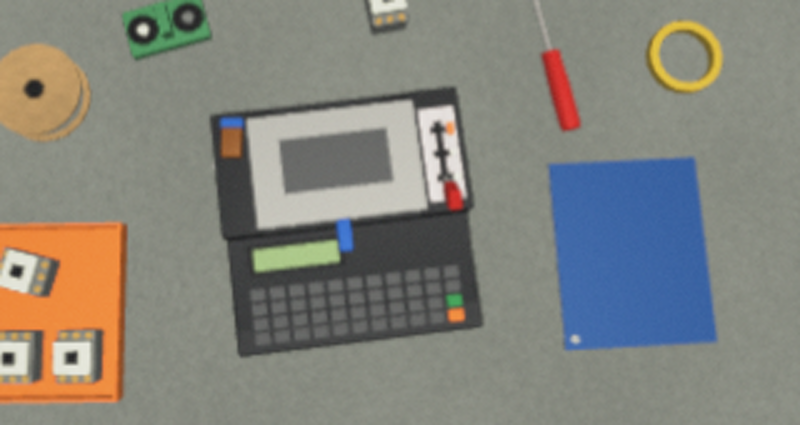

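Picture: lever red grip at crop (453,195), in print notch; tongue at (345,235); mat at right; printer yaw about +0.015 rad, origin about (492,-14). All fit the given sizes. I'll go above the lever first.

```bash
python3 -m creep '{"slide":[[2.5,-5.6,0],[2.5,-5.6,0],[2.5,-5.6,0],[2.5,-5.6,0],[2.5,-5.6,0],[2.5,-5.6,0],[2.5,-5.6,0],[2.5,-5.6,0]],"turn":[0.06,0.06,0.06,0.06,0.06,0.06,0.06,0.06],"claw":[0.5,0.5,0.5,0.5,0.5,0.5,0.5,0.5]}' 15
python3 -m creep '{"slide":[[1.8,-5.7,0],[1.9,-5.7,0],[1.9,-5.7,0],[0,0,0]],"turn":[0,0,0,0],"claw":[0.5,0.5,0.5,0.5]}'
python3 -c "
from h import *
s=manip.read_state();print(s['joints'],s['eef_pos'],s['eef_rot'])"
```

```text
clock: 2.0
eef_pos: [446.4, 41.9, 405.0]
eef_rot: [3.142, 0.001, -3.123]
wrist_force: [1.1, -0.0, -0.2]
finger_gap: 47.1
finger_force: 0.0
clock: 2.5
eef_pos: [502.4, -130.1, 404.1]
eef_rot: [-3.142, -0.001, -3.129]
wrist_force: [-0.9, 0.5, -0.1]
finger_gap: 46.9
finger_force: 0.0
[-3.23988218e-01  2.31469991e-01  1.60881556e+00 -2.87668604e-04
  1.30191588e+00 -1.90686358e+00] [ 502.44030557 -130.14246676  404.08588774] [-3.14153164e+00 -6.66176000e-04 -3.12943713e+00]
```

```bash
python3 -m creep '{"slide":[[0,0.3,-4.4],[0,0,-4.4],[0,0,0],[0,0,0],[0,0,0],[0,0,0]],"turn":[0,0,0,0,0,0],"claw":[0.5,0.5,0,0,0,0]}' 15
python3 - <<'E'
from h import *
im,d=manip.camera("scene"); c=im[100:300,180:420,::-1]; cv2.imwrite("pics/s1.png",cv2.resize(c,None,fx=3,fy=3,interpolation=cv2.INTER_CUBIC)[:600])
E
```

```text
clock: 3.25
eef_pos: [502.2, -125.6, 318.7]
eef_rot: [-3.136, 0.003, -3.126]
wrist_force: [-0.3, -18.9, 1.9]
finger_gap: 15.9
finger_force: 15.0
```

View pics/s1.png

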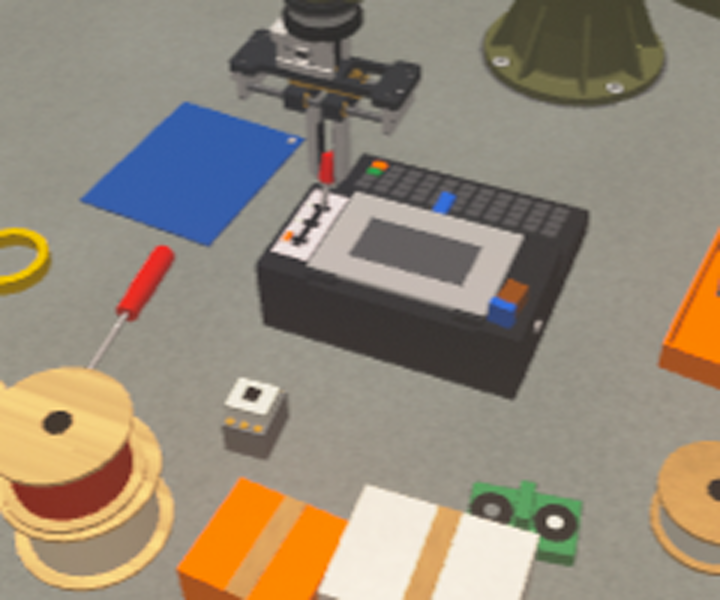

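Picture: the fingers hold the red lever grip (crop 327,165), lever in the print notch. Now I follow its arc.

```bash
python3 -m creep '{"slide":[[1.1,-0.1,0.5],[1.2,0,0.4],[1.2,0,0.2],[1.25,0,0.1],[1.25,0,-0.1],[1.2,0,-0.2],[1.2,0,-0.4],[1.1,0,-0.5]],"turn":[0,0,0,0,0,0,0,0],"claw":[0,0,0,0,0,0,0,0]}'
python3 -m creep '{"slide":[[0.3,0,-0.2],[0,0,0],[0,0,0]],"turn":[0,0,0],"claw":[0,0,0]}'
```

```text
clock: 4.3
eef_pos: [597.7, -125.7, 319.1]
eef_rot: [-3.139, 0.004, -3.126]
wrist_force: [1.1, -4.8, 5.8]
finger_gap: 16.0
finger_force: 15.0
clock: 4.68
eef_pos: [600.5, -125.6, 317.3]
eef_rot: [-3.139, 0.005, -3.126]
wrist_force: [3.1, -4.6, 6.1]
finger_gap: 15.6
finger_force: 15.0
```

```bash
python3 -m creep '{"slide":[[0,0,0],[0,0,0],[0,0,4],[0,0,5],[-3,3,2],[-3,3,0],[-3,3,0],[0,0,0]],"turn":[0,0,0,0,0,0,0,0],"claw":[0.5,0.5,0.5,0.5,0.5,0.5,0.5,0.5]}'
python3 - <<'E'
from h import *
out={}
for n in("scene","top"):
    im,d=manip.camera(n); hsv=cv2.cvtColor(im,cv2.COLOR_RGB2HSV); cv2.imwrite(f"pics/{n}2.png",im[:,:,::-1])
    v,u=np.mgrid[:400,:640]; P=world(n,np.c_[u.ravel(),v.ravel()],d.ravel()).reshape(400,640,3)
    x,y,z=np.moveaxis(P,2,0); H,S,V=np.moveaxis(hsv,2,0)
    b=(H>100)&(H<125)&(S>130)&(x>430)&(x<500)&(abs(y+10)<40)&(z>80)&(z<115)
    r=((H<8)|(H>172))&(S>120)&(x>430)&(x<660)&(y<-100)&(y>-150)&(z>105)&(z<160)
    for k,m in(("tongue",b),("knob",r)):
        if m.any(): print(n,k,m.sum(),np.round(np.percentile(P[m],[3,50,97],axis=0)).tolist())
E
```

```text
clock: 5.68
eef_pos: [508.7, -33.6, 425.4]
eef_rot: [3.141, 0.001, -3.123]
wrist_force: [-1.1, 0.6, 1.5]
finger_gap: 46.7
finger_force: 0.0
scene tongue 33 [[462.0, -15.0, 99.0], [478.0, -8.0, 102.0], [493.0, -2.0, 104.0]]
scene knob 53 [[600.0, -131.0, 123.0], [611.0, -122.0, 140.0], [620.0, -118.0, 148.0]]
top tongue 41 [[473.0, -18.0, 97.0], [481.0, -10.0, 102.0], [489.0, -3.0, 104.0]]
```

```bash
python3 -m creep '{"slide":[[-2.2,1.3,0],[-2.2,1.25,-4.3],[0,0,-5],[0,0,-5],[0,0,0],[0,0,0],[0,0,0],[0,0,0]],"turn":[0,0,0,0,0,0,0,0],"claw":[0.5,0.5,0.5,0.5,0.5,0,0,0]}' 20
python3 - <<'E'
from h import *
im,d=manip.camera("scene"); c=im[130:280,200:400,::-1]; cv2.imwrite("pics/s3.png",cv2.resize(c,None,fx=4,fy=4,interpolation=cv2.INTER_CUBIC)[:600])
E
```

```text
clock: 6.78
eef_pos: [466.3, -9.7, 282.8]
eef_rot: [-3.141, 0.002, -3.125]
wrist_force: [0.3, 1.1, 0.4]
finger_gap: 20.1
finger_force: 0.0
```

View pics/s3.png

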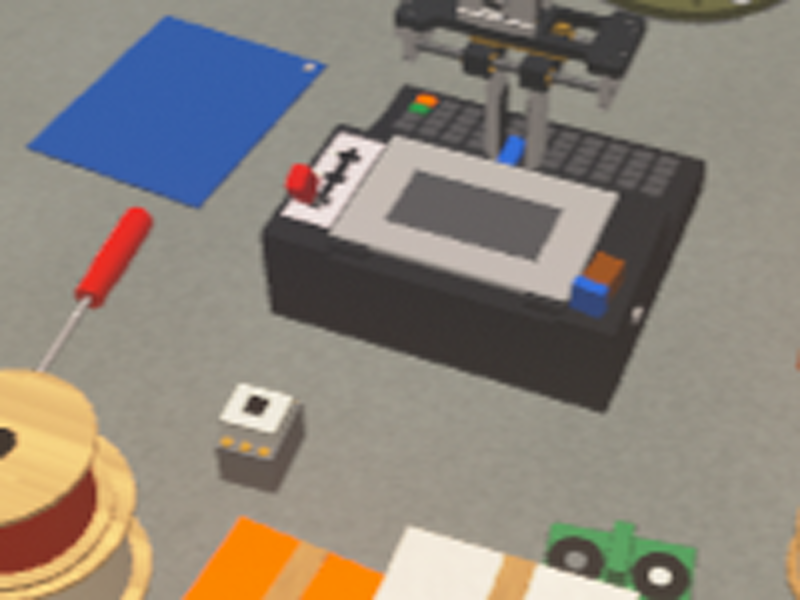

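Picture: lever grip (300,183) leans back over the orange mark; the fingers straddle the blue tongue (512,150). Close and lift.

```bash
python3 -m creep '{"slide":[[0,0,0],[0,0,0],[0.3,0,2.5],[0.7,0,2.4],[1.1,0.1,2.3],[1.5,0,2.1],[1.8,0,1.8],[2.1,0,1.4]],"turn":[0,0,0,0,0,0,0,0],"claw":[0,0,0,0,0,0,0,0]}' 20
python3 -m creep '{"slide":[[2.3,0,1.1],[2.4,0.1,0.7],[2.5,0,0.2],[2.5,0,-0.2],[0,0,0],[0,0,0]],"turn":[0,0,0,0,0,0],"claw":[0,0,0,0,0,0]}'
```

```text
clock: 7.82
eef_pos: [541.2, -8.8, 407.3]
eef_rot: [-3.141, -0.001, -3.126]
wrist_force: [-1.6, -2.5, -2.4]
finger_gap: 15.6
finger_force: 20.0
clock: 8.57
eef_pos: [638.3, -7.6, 425.7]
eef_rot: [-3.141, 0.002, -3.125]
wrist_force: [0.8, -0.4, 7.0]
finger_gap: 15.3
finger_force: 20.0
```

```bash
python3 -m creep '{"slide":[[0,0,0],[0,0,0],[0,0,3],[0,0,4],[-4,-3,0],[-5,-3,0],[-5,-3,0],[-5,-3,0]],"turn":[0,0,0,0,0,0,0,0],"claw":[0.5,0.5,0.5,0.5,0.6,0.7,0.7,0.7]}'
python3 - <<'E'
from h import *
n="top"; im,d=manip.camera(n); cv2.imwrite("pics/t4.png",cv2.resize(im[150:320,240:460,::-1],None,fx=3.5,fy=3.5,interpolation=cv2.INTER_CUBIC)); np.save("d4.npy",d); cv2.imwrite("pics/t4raw.png",im[:,:,::-1])
for q in("cassette_grip","cassette","cover"):
    for o in manip.cut_out(q,n)[:2]:
        P=cloud(n,d,o["mask"]); print(q,round(o["score"],2),np.round(o["position"]),len(P),np.round(np.percentile(P,[3,50,97],axis=0)).tolist())
        if q!="cover":
            t=P[abs(P[:,2]-88)<4]; print(" rib",len(t),cv2.minAreaRect(t[:,:2].astype(np.float32)) if len(t)>4 else "", t.mean(0) if len(t) else "")
            t=P[abs(P[:,2]-60)<4]; print(" body",len(t),cv2.minAreaRect(t[:,:2].astype(np.float32)) if len(t)>4 else "")
E
```

```text
clock: 9.57
eef_pos: [446.2, -128.1, 494.4]
eef_rot: [3.141, -0.0, -3.125]
wrist_force: [-0.3, -1.1, 0.4]
finger_gap: 65.9
finger_force: 0.0
cassette_grip 0.82 [329. 218.] 728 [[518.0, -42.0, 56.0], [545.0, 5.0, 61.0], [574.0, 51.0, 89.0]]
 rib 68 ((546.2821655273438, 4.270671367645264), (13.895605087280273, 36.72963333129883), 84.06035614013672) [546.18483498   4.53907703  88.3295755 ]
 body 604 ((547.1326904296875, 4.696285247802734), (60.214595794677734, 99.7428207397461), 1.4025362730026245)
cassette 0.65 [326. 220.] 740 [[518.0, -42.0, 55.0], [545.0, 5.0, 60.0], [575.0, 51.0, 89.0]]
 rib 68 ((546.2821655273438, 4.270671367645264), (13.895605087280273, 36.72963333129883), 84.06035614013672) [546.18483498   4.53907703  88.3295755 ]
 body 610 ((547.0430908203125, 4.505096435546875), (60.00358200073242, 99.6065444946289), 0.7117264866828918)
cover 0.7 [328. 185.] 1129 [[613.0, -95.0, 108.0], [620.0, -7.0, 186.0], [629.0, 76.0, 244.0]]
cover 0.51 [269. 159.] 625 [[724.0, 132.0, 14.0], [753.0, 176.0, 20.0], [786.0, 223.0, 49.0]]
```

View pics/t4.png

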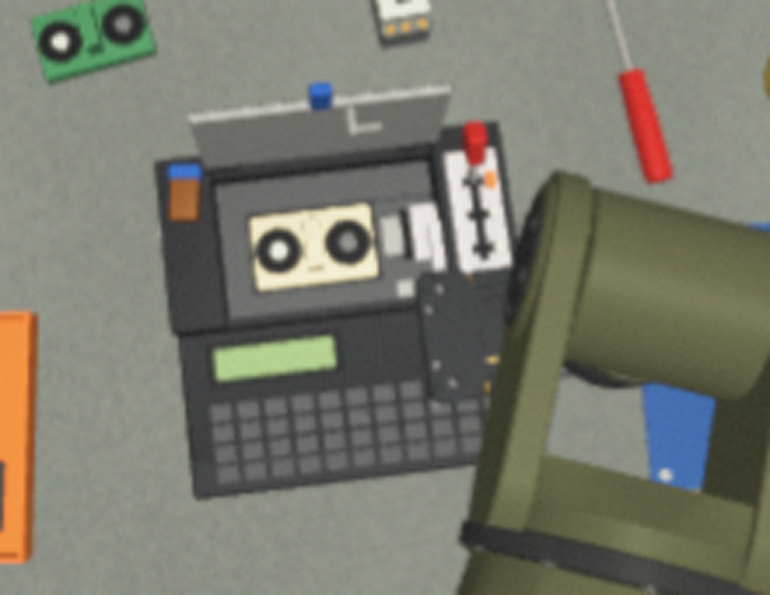

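Picture: the cover leans back with its tongue at (320,95), and the lever (475,140) is in the orange notch. The cassette is in the bay at (315,247). The measured rib top of 88 mm and the 60x100 body match the given sizes.

```bash
python3 -m creep '{"slide":[[3.3,4.4,0],[3.3,4.4,0],[3.25,4.4,0],[0,0,-5.5],[0,0,-5.5],[0,0,-5.5],[0,0,-4],[0,0,-2.5]],"turn":[0,0,0,0,0,0,0,0],"claw":[0.7,0.7,0.7,0.7,0.7,0.7,0.7,0.7]}'
python3 -m creep '{"slide":[[0,0,0],[0,0,0],[0,0,0],[0,0,0],[0,0,0],[0,0,0]],"turn":[0,0,0,0,0,0],"claw":[0.7,0,0,0,0,0]}' 20
```

```text
clock: 10.78
eef_pos: [546.9, 5.6, 261.8]
eef_rot: [3.141, -0.003, -3.124]
wrist_force: [-0.7, 0.2, 0.5]
finger_gap: 65.8
finger_force: 0.0
clock: 11.52
eef_pos: [546.5, 4.4, 264.8]
eef_rot: [-3.142, 0.0, -3.126]
wrist_force: [0.2, -0.1, -0.1]
finger_gap: 19.7
finger_force: 0.0
```

```bash
python3 -m creep '{"slide":[[0,0,0],[0,0,0],[0,0,1],[0,0,2],[0,0,3],[0,0,3],[0,0,3],[0,0,3]],"turn":[0,0,0,0,0,0,0,0],"claw":[0,0,0,0,0,0,0,0]}' 20
python3 -m creep '{"slide":[[0,0,0],[0,0,0]],"turn":[0,0],"claw":[0,0]}'
```

```text
clock: 12.52
eef_pos: [546.3, 4.4, 416.2]
eef_rot: [-3.142, 0.0, -3.125]
wrist_force: [0.1, 0.3, -1.4]
finger_gap: 14.0
finger_force: 20.0
clock: 12.78
eef_pos: [546.4, 4.4, 413.6]
eef_rot: [3.141, -0.001, -3.125]
wrist_force: [0.3, 0.2, -1.8]
finger_gap: 13.9
finger_force: 20.0
```

```bash
python3 -m creep '{"slide":[[-0.5,-2,0],[-1,-3,0],[-1,-3,0],[-1.2,-3,0],[-1.2,-3,0],[-1.2,-3,0],[-1,-3,0],[-1,-3,0]],"turn":[0,0,0,0,0,0,0,0],"claw":[0,0,0,0,0,0,0,0]}'
python3 -m creep '{"slide":[[-1,-3,0],[-1,-3,0],[-1,-3,-1],[-0.6,-2,-1],[-0.4,-1.4,-1],[0,0,0],[0,0,0],[0,0,0]],"turn":[0,0,0,0,0,0,0,0],"claw":[0,0,0,0,0,0,0,0]}'
python3 - <<'E'
from h import *
s=manip.read_state();print(s['joints'],s['qd'])
im,d=manip.camera("scene"); c=im[80:280,200:440,::-1]; cv2.imwrite("pics/s5.png",cv2.resize(c,None,fx=3,fy=3,interpolation=cv2.INTER_CUBIC))
for q in("cassette_grip","cover","lever_knob","mat_center"):
    for o in manip.cut_out(q,"scene")[:2]:
        P=cloud("scene",d,o["mask"]); print(q,round(o["score"],2),np.round(o["position"]),len(P),np.round(np.percentile(P,[3,50,97],axis=0)).tolist())
E
```

```text
clock: 13.78
eef_pos: [464.5, -227.4, 413.8]
eef_rot: [3.141, -0.001, -3.126]
wrist_force: [0.1, 0.7, -0.9]
finger_gap: 13.9
finger_force: 20.0
clock: 14.78
eef_pos: [425.9, -349.0, 385.1]
eef_rot: [-3.141, 0.001, -3.124]
wrist_force: [0.1, -0.1, -1.3]
finger_gap: 14.0
finger_force: 20.0
[-7.53066341e-01  3.17497494e-01  1.54451253e+00  5.78110161e-05
  1.27884441e+00 -2.34100436e+00] [-0.00051921  0.000672    0.00111563 -0.00048381 -0.00131652 -0.00237919]
cassette_grip 0.87 [240. 118.] 409 [[402.0, -393.0, 163.0], [445.0, -338.0, 179.0], [459.0, -299.0, 201.0]]
cassette_grip 0.45 [183. 191.] 335 [[618.0, -492.0, 1.0], [657.0, -448.0, 16.0], [698.0, -412.0, 20.0]]
cover 0.77 [310. 181.] 2106 [[610.0, -98.0, 100.0], [628.0, -6.0, 170.0], [633.0, 81.0, 225.0]]
cover 0.65 [439. 211.] 2815 [[333.0, 257.0, 0.0], [440.0, 337.0, 20.0], [533.0, 411.0, 63.0]]
mat_center 0.89 [245. 155.] 1863 [[325.0, -436.0, -1.0], [435.0, -350.0, 2.0], [530.0, -267.0, 6.0]]
```

View pics/s5.png

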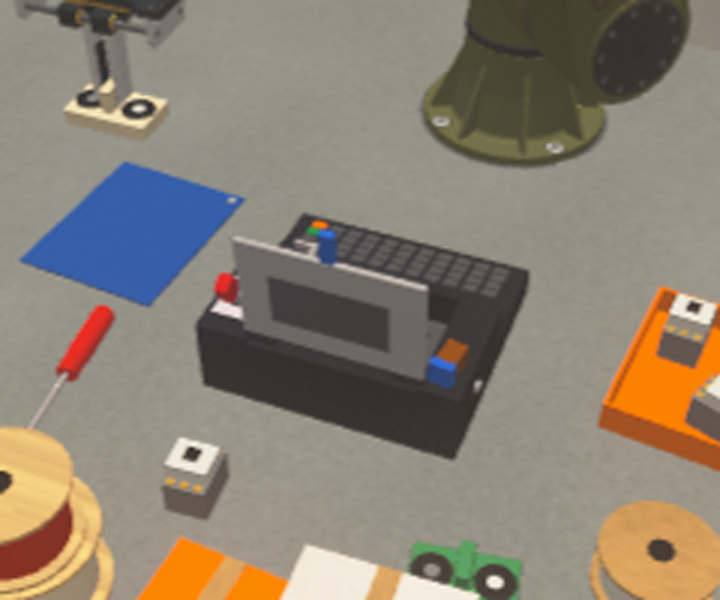

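Picture: the cassette is level in the fingers over the mat at (115,110), with its underside at about 160 mm. The cover is open (335,305), the lever is back (226,287) and the bystanders are in place. I'll hand in.

```bash
python3 -c "
from cell import manip
print(manip.sign_off())"
```

```text
the job is handed in; nothing more can be done
None
```

I handed the job in at about 15 s (no verdict came back) with the cassette held level and still about 16 cm above the middle of the blue mat, the lever in the orange notch, the cover leaning open, and the bystanders in place in the last picture.

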